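# Stand the toppled candlestick up and slide it onto its mat

## Robot

A 6-joint arm with a two-finger parallel gripper is mounted at the origin on the work surface. World frame = base frame: x ahead of the robot, y to its left, z up, the work surface at z = 0. Lengths are in m, angles in rad, forces in N, time in s.
With the tool pointing down it reaches from about 0.25 to 0.775 m from the base axis. Payload 4 kg.
Tool frame: the origin (TCP) lies midway between the tips of the shut fingers; the grasp point (between the pads) lies r.grip_depth behind it (r.grip_depth is the distance from the TCP to the grasp point, in m); z points along the fingers, y is the line along which they close (so a half turn about z gives the same grasp; the last joint's range is limited). The gripper opens to 94 mm and grips with 3 to 60 N. Pads are 16 mm wide; open, the fingers measure 119 mm over their backs; the gripper's body (75 mm by 177 mm) begins 78 mm behind the grasp point.
Start: joints at [1.212, 0.087, 1.371, -0, 1.684, -0.103], TCP at [0.139, 0.532, 0.206] pointing down, gripper open.
Joint ranges: [-3.1, 3.1], [-0.76, 2.03], [0.27, 2.55], [-1.08, 4.22], [0.17, 2.65], [-2.57, 2.57]. Speed limits (rad/s): [2.79, 2.79, 3.14, 3.14, 3.14, 3.14].

## Interface

Orientations are given as a rotation vector (axis times angle).
In Python, from bench import r gives the robot as it stands. The module is installed in compiled form; this text tells all that it offers.
- The arm moves only by the tool jog_arm, never from a script. Its argument "targets" is a list of rows, each a list of 7 numbers: the opening in per cent of the stroke, from 0 (shut) to 100 (fully open), then the shift along the tool's x, y, z in mm, then the turn, a rotation vector about the tool's x, y, z in rad. A call has 1 to 12 rows; each row is the pose to reach, as a shift and turn from the pose commanded when the call began, along the tool's axes at that moment; what a row does not reach only later rows make up. A row lasts 1/12 s, in which the tool goes at most 41.7 mm and 7.16 degrees, less where a joint would pass 70% of its speed; a pose out of reach is approached as far as the arm can. A call with a gripper value outside its range is refused whole. The fingers move at their own pace and stop on an object; "force" is the grip in N (left out, the last holds). Time passes only in rows, so rows that repeat a pose let the fingers close. It gives the time, the measured TCP pose, the force, the opening and the grip force at its end, in the units of the state.
- r.read_state(): the state, without advancing time (a new reading comes with each control period).
- r.read_camera(name): name is "scene" or "top"; returns a dict with "image" (400x640x3 uint8, blue, green, red), "z_map" (400x640 float32, m along the optical axis (not along the pixel's ray), 0 where there is no reading), "fx", "fy", "cx", "cy" (pixels), "distortion" ([k1, k2, p1, p2, k3] as OpenCV has them; the pictures are not rectified), "pose" (4x4, takes a point from camera to world coordinates). Camera axes: x right, y down, z forward; pixel columns grow to the right and rows downward; lengths in m; the calibration is good to about 2 mm. A picture is of the moment at which its call begins.
- r.sign_off(): hands the job in; it is judged then, once.
The state is a dict: "time_s": time; "joint_positions": joint angles; "dq": joint speeds; "effort": joint torques, N m; "tool_pos": TCP position; "tcp_rot": TCP orientation; "force": force on the tool from outside, world axes, zero at the start; "moment": the same for the moment, N m; "finger_gap": finger opening in m; "gripper_force": force on a finger pad.
Only numpy, scipy, OpenCV 4.12 (cv2) and the standard library are available. Lean on these libraries where they do the work, as an engineer would, in place of code of your own. Each camera call takes 0.05 s, during which the arm holds its last target. There are 200 camera calls.

## Task

The candlestick has fallen over: first stand it back up on its square base by pushing on the base, then slide it along the worktop by pushing on the base until the whole base is on the round cork mat. Leave the candle and its cup untouched, never lift or carry the candlestick, and do not disturb the other things on the worktop.

Things in the scene. Friction and masses are not known exactly. Their poses are not given: they have to be found in the camera images.
- candlestick: Fallen candlestick: square blue base plate 120 x 120 x 18 mm, brass cup and ivory candle fixed on its middle; 125 mm high in all, 0.4 to 0.7 kg. Origin: centre of the base's underside; z runs from base to candle end, x and y square to the base's sides. At the start z is tipped 115 deg from vertical: the plate stands on its -x edge, leaning towards the candle, whose end rests on the worktop.
- plate_top (a point): Middle of the plate's +x edge on its candle side (at x 60, y 0, z 18 mm of the candlestick): at the start the upper edge, about 100 mm above the worktop. A level push of a few newtons near this edge, away from the candle, turns the plate about its lower edge.
- plate_foot (a point): Middle of the plate's -x edge on its candle side (at x -60, y 0, z 18 mm): at the start the lower edge, on the worktop, about which the plate turns. About 15 deg past upright the plate falls flat by itself, its centre some 80 mm further on, and the candle swings up over the plate's middle: push beside its path.
- candle: Brass cup and candle, fixed to the base, not to be touched. Same origin and axes as the candlestick: cup up to 44 mm in diameter from z = 18 to 48 mm, candle 22 mm in diameter from there to z = 125 mm.
- cork_mat: Round cork mat 250 mm in diameter, tan with a brown rim, set flush with the worktop (its edge does not catch anything). Origin: its centre, on the worktop; z up. The base of the candlestick fits within it with 40 mm to spare.
- slate_mat: Round dark grey mat 250 mm in diameter, flush with the worktop like the cork one; not used. Origin: its centre.
- mug: Blue mug, 82 mm wide without its handle, 76 mm high. Origin: centre of the underside. Not to be disturbed.
- jar: Glass storage jar, 84 mm in diameter, 130 mm high. Origin: centre of the underside. Not to be disturbed.
- pepper_mill: Dark wooden pepper mill, 54 mm in diameter, 145 mm high. Origin: centre of the underside. Not to be disturbed.
- bowl: White bowl, 140 mm wide, 60 mm high. Origin: centre of the underside. Not to be disturbed.
- sponge: Yellow and green sponge scourer, 75 x 110 mm, 33 mm high. Origin: centre of the underside. Not to be disturbed.
- spoon: Wooden spoon 240 mm long, lying on the worktop along its x axis; origin near its middle. Not to be disturbed.
There are look-alikes about, which are no part of the job. There is more than one size of the candlestick; the job needs the smaller.

How it is judged:
By the outcome, as a careful person would: the job done as asked, in the order asked, and still so for the second after the job is handed in, with the robot touching nothing.
It also fails if it takes over 56 s, if anything falls off the work surface, if the arm or the gripper's body presses on something with over 40 N, if the wrist force passes 120 N, or if a joint passes its speed limit or range.

## Working session

There is one attempt and no reset: what is moved stays moved. The work goes in short steps, Python scripts to look and compute and a tool call to move; the robot and the scene stay as the last step left them, time stands still between calls to the robot, and variables do not carry over. Pictures are saved under pics/ and viewed, at most 10 in all, crops included, and the job is handed in when it is done.

Besides the shell and the picture viewer there is one more tool, called after "Emit:" by a JSON object that holds its "fn" and its "kwargs". jog_arm: Moves the arm, as the interface text tells. Its arguments: {"type":"object","properties":{"targets":{"type":"array","items":{"type":"array","items":{"type":"number"}}},"force":{"type":"number"}},"required":["targets"]}

```bash
mkdir -p pics; cat > h.py <<'E'
import numpy as np, cv2
from bench import r
from scipy.spatial.transform import Rotation as R
def cam(n):
    c=r.read_camera(n); c['K']=np.array([[c['fx'],0,c['cx']],[0,c['fy'],c['cy']],[0,0,1]],float); c['D']=np.array(c['distortion'],float); c['pose']=np.array(c['pose']); return c
def rays(c,uv):
    p=cv2.undistortPoints(np.array(uv,float).reshape(-1,1,2),c['K'],c['D']).reshape(-1,2)
    return np.c_[p,np.ones(len(p))]
def onplane(c,uv,z=0):
    d=rays(c,uv)@c['pose'][:3,:3].T; o=c['pose'][:3,3]
    return o+d*((z-o[2])/d[:,2])[:,None]
def depthpts(c):
    h,w=c['z_map'].shape; v,u=np.mgrid[:h,:w]
    d=rays(c,np.c_[u.ravel(),v.ravel()])*c['z_map'].reshape(-1,1)
    return (d@c['pose'][:3,:3].T+c['pose'][:3,3]).reshape(h,w,3)
def proj(c,P):
    T=np.linalg.inv(c['pose']); rv=cv2.Rodrigues(T[:3,:3])[0]
    return cv2.projectPoints(np.array(P,float).reshape(-1,1,3),rv,T[:3,3],c['K'],c['D'])[0].reshape(-1,2)
def totool(P,s=None):
    s=s or r.read_state(); return R.from_rotvec(s['tcp_rot']).inv().apply((np.array(P)-s['tool_pos'])*1000)
E
python3 - <<'E'
from h import *
for n in('scene','top'):
    c=cam(n); cv2.imwrite(f'pics/{n}0.png',c['image']); print(n,c['pose'].round(3).tolist(),c['fx'])
s=r.read_state(); print(s); print(R.from_rotvec(s['tcp_rot']).as_matrix().round(3), r.grip_depth)
E
```

```text
scene [[-0.624, 0.678, -0.389, 1.109], [0.781, 0.549, -0.297, 0.512], [0.012, -0.489, -0.872, 1.437], [0.0, 0.0, 0.0, 1.0]] 384.05556207500325
top [[0.001, -0.991, 0.132, 0.304], [-1.0, -0.003, -0.012, 0.057], [0.012, -0.132, -0.991, 1.775], [0.0, 0.0, 0.0, 1.0]] 498.5104367304206
{'time_s': 0.1, 'joint_positions': array([ 1.21189517e+00,  8.78558671e-02,  1.37209135e+00, -2.92958334e-05,
        1.68357092e+00, -1.03104370e-01]), 'dq': array([ 0.00155783, -0.00088432, -0.00275626, -0.00222337,  0.00224499,
        0.00104306]), 'effort': array([ 2.25069794e-03, -3.41249478e+01, -3.03303409e+01,  7.20124086e-02,
        3.03600077e-02, -1.00986545e-04]), 'tool_pos': array([0.13900451, 0.53164337, 0.20444096]), 'tcp_rot': array([-4.00662398e-01, -3.11552141e+00,  2.95428315e-03]), 'force': array([ 0.12636886,  0.20017119, -0.03842529]), 'moment': array([-0.0691382 , -0.02721096, -0.0352302 ]), 'gripper_force': 0.0, 'finger_gap': 0.09413250748770233}
[[-0.967  0.253 -0.001]
 [ 0.253  0.967 -0.002]
 [ 0.    -0.002 -1.   ]] 0.0188
```

View pics/scene0.png

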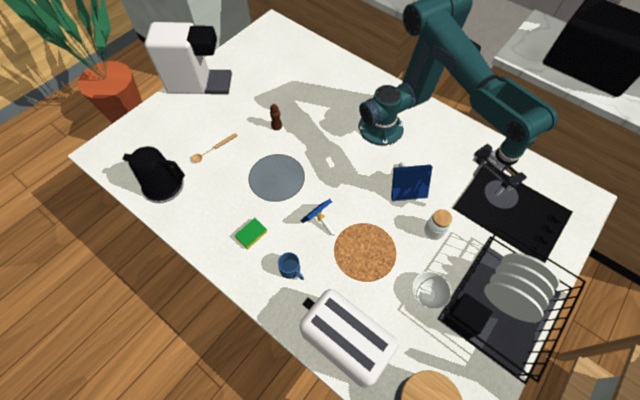

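View pics/top0.png

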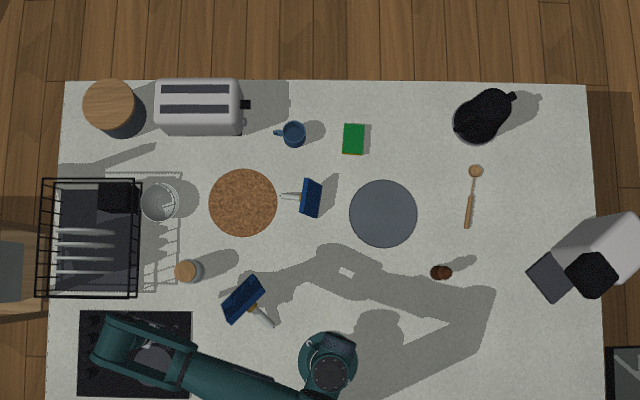

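Scene view: two fallen blue candlesticks. A is at scene (318,212) / top (312,197), and B at scene (411,183) / top (245,300). The cork mat is at top (243,202) and the slate mat at top (383,213). I'll measure both candlesticks and enlarge them.

```bash
python3 - <<'E'
from h import *
c=cam('top'); P=depthpts(c); s=cam('scene'); Q=depthpts(s)
def blue(c):
    h=cv2.cvtColor(c['image'],cv2.COLOR_BGR2HSV); return cv2.inRange(h,(100,120,40),(125,255,255))
for n,cc,PP in(('top',c,P),('scene',s,Q)):
    k,l,st,ce=cv2.connectedComponentsWithStats(blue(cc))
    for i in range(1,k):
        if st[i,4]>60:
            m=(l==i)&(cc['z_map']>0); p=PP[cv2.erode(m.astype(np.uint8),np.ones((3,3)))>0]
            q=p-p.mean(0); U,S,V=np.linalg.svd(q,full_matrices=False)
            print(n,ce[i].round(),st[i,4],'mean',p.mean(0).round(3),'nrm',V[2].round(3),'sd',(S/np.sqrt(len(p))).round(4),'z',np.percentile(p[:,2],[1,99]).round(3),'box',cv2.minAreaRect(np.argwhere(m)[:,::-1].astype(np.float32)))
h=cv2.cvtColor(c['image'],cv2.COLOR_BGR2HSV)
def mat(lo,hi,near):
    m=cv2.inRange(h,lo,hi); m=cv2.morphologyEx(m,cv2.MORPH_CLOSE,np.ones((5,5))); k,l,st,ce=cv2.connectedComponentsWithStats(m)
    i=l[near[1],near[0]]; cn=max(cv2.findContours((l==i).astype(np.uint8),0,1)[0],key=len)
    w=onplane(c,cn.reshape(-1,2).astype(float))[:,:2]; (x,y),rad=cv2.minEnclosingCircle(w.astype(np.float32)); print('mat',x,y,rad)
mat((5,60,60),(25,255,255),(243,202)); 
for n,u in dict(mug=(293,133),sponge=(353,139),spoonbowl=(475,170),jar=(188,270),bowl=(158,202),mill=(441,272),slate=(383,213)).items(): print(n,P[u[1],u[0]].round(3))
a=cv2.resize(s['image'][190:250,280:350],None,fx=5,fy=5,interpolation=2)
b=cv2.resize(s['image'][150:215,380:445],None,fx=5,fy=5,interpolation=2)
d=np.zeros((330,700,3),np.uint8); d[:300,:350]=a; d[:325,360:685]=b; cv2.imwrite('pics/crop1.png',d)
E
```

```text
top [293. 134.] 343 mean [0.787 0.121 0.044] nrm [0.746 0.481 0.46 ] sd [0.0366 0.0168 0.012 ] z [0.    0.075] box ((291.6534118652344, 132.09136962890625), (29.889511108398438, 24.428361892700195), 40.23635482788086)
top [310. 198.] 640 mean [0.564 0.062 0.08 ] nrm [ 0.133  0.878 -0.459] sd [0.0336 0.0312 0.0032] z [0.023 0.119] box ((310.0635070800781, 197.43109130859375), (18.559545516967773, 37.742942810058594), 8.972626686096191)
top [242. 299.] 996 mean [0.221 0.285 0.108] nrm [-0.634 -0.613 -0.471] sd [0.0448 0.0437 0.0043] z [0.03  0.155] box ((241.25003051757812, 299.2500305175781), (21.92030906677246, 50.91168975830078), 45.0)
scene [411. 182.] 1160 mean [0.229 0.293 0.09 ] nrm [0.642 0.641 0.421] sd [0.043  0.0409 0.003 ] z [0.022 0.153] box ((411.4432067871094, 182.17633056640625), (31.992971420288086, 41.109249114990234), 86.05481719970703)
scene [316. 210.] 153 mean [0.585 0.081 0.113] nrm [-0.127 -0.864  0.487] sd [0.0294 0.0051 0.0022] z [0.094 0.121] box ((316.2131042480469, 210.65570068359375), (5.121475696563721, 35.08210754394531), 50.194427490234375)
scene [289. 265.] 424 mean [0.796 0.118 0.024] nrm [ 0.897 -0.169 -0.408] sd [0.0319 0.0174 0.0167] z [-0.002  0.078] box ((289.1593322753906, 266.90545654296875), (27.9942626953125, 19.697778701782227), 75.25643920898438)
mat 0.5592259764671326 0.3056875765323639 0.12504783272743225
mug [0.815 0.126 0.005]
sponge [ 0.787 -0.092  0.029]
spoonbowl [ 0.678 -0.539  0.013]
jar [0.315 0.464 0.126]
bowl [0.559 0.612 0.001]
mill [ 0.309 -0.371  0.13 ]
slate [ 0.521 -0.2    0.002]
```

View pics/crop1.png

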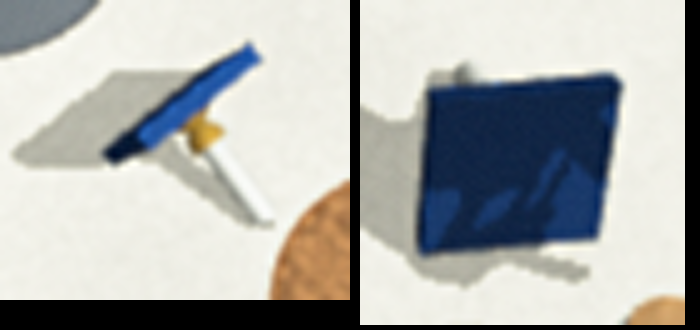

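Crop: the left one (A) has a plate about 120 mm wide (spread 33 mm), while the right one (B) is about 155 mm (spread 44 mm, 155 mm high). The job needs the smaller, so **A at top (310,198)**. Next I'll work out its foot and heading.

```bash
cat > a.py <<'E'
from h import *
c=cam('top'); P=depthpts(c)
h=cv2.cvtColor(c['image'],cv2.COLOR_BGR2HSV); m=cv2.inRange(h,(100,120,40),(125,255,255))
k,l,st,ce=cv2.connectedComponentsWithStats(m); i=l[198,310]
p=P[cv2.erode((l==i).astype(np.uint8),np.ones((3,3)))>0]; q=p[(p[:,2]>.02)&(p[:,2]<.1)]
g=q-q.mean(0); n=np.linalg.svd(g)[2][2]; n*=np.sign(n[2]); 
H=-n[:2]/np.hypot(*n[:2]); H=np.r_[H,0]; t=np.array([H[1],-H[0],0]); print('n',n,'H',H)
# outline in t from full contour, at its heights
w=P[(l==i)&(c['z_map']>0)]; w=w[w[:,2]>.02]; tt=w@t; lo,hi=np.percentile(tt,[1,99]); print('t',lo,hi,hi-lo)
tc=(lo+hi)/2
# underside point rel. foot: lies on plane through foot-16.3H+7.6up, so h at z: foot-16.3+(z-7.6)*.466
hf=np.median(q@H+.0163-(q[:,2]-.0076)*.466); F=H*hf+t*tc; print('foot',F)
print('flat centre guess',F-.078*H)
d=np.array([.559,.306,0])-(F-.078*H); print('to mat: along H',d@H,'along t',d@t)
T=F+.085*H; T[2]=.2; print('pre',T,'shift',totool(T), 'turn deg', np.degrees(np.arctan2(t[1],t[0])))
E
python3 a.py
```

```text
n [-0.14075511 -0.90009713  0.41232651] H [0.15450003 0.98799278 0.        ]
t 0.49002185709602863 0.6069370945149046 0.116915237418876
foot [0.56197972 0.04370506 0.        ]
flat centre guess [ 0.54992872 -0.03335838  0.        ]
to mat: along H 0.33668514051702025 along t -0.04346851737647662
pre [0.57511222 0.12768445 0.2       ] shift [-524.09892483 -280.76867144    5.15824973] turn deg -8.887800572040108
```

Emit:
{"fn": "jog_arm", "kwargs": {"targets": [[80,-524,-281,0,0,0,1.47],[80,-524,-281,0,0,0,1.47],[80,-524,-281,0,0,0,1.47],[80,-524,-281,0,0,0,1.47],[80,-524,-281,0,0,0,1.47],[80,-524,-281,0,0,0,1.47],[80,-524,-281,0,0,0,1.47],[80,-524,-281,0,0,0,1.47],[80,-524,-281,0,0,0,1.47],[80,-524,-281,0,0,0,1.47],[80,-524,-281,0,0,0,1.47],[80,-524,-281,0,0,0,1.47]]}}

```text
time_s: 1.25
tool_pos: [0.5069, 0.1903, 0.2055]
tcp_rot: [-2.393, -2.036, -0.001]
force: [-0.5, 0.3, -0.1]
finger_gap: 0.0751
gripper_force: 0.0
```

```bash
cat > s.py <<'E'
from h import *
import sys
s=r.read_state(); M=R.from_rotvec(s['tcp_rot']).as_matrix(); print(s['time_s'],s['tool_pos'].round(4),'y',np.degrees(np.arctan2(M[1,1],M[0,1])).round(1),'x',M[:,0].round(3),'z',M[:,2].round(3),s['force'].round(1),s['finger_gap'])
if len(sys.argv)>1: print(totool(eval(sys.argv[1]),s).round(1))
E
python3 s.py "[.575,.128,.2]"
```

```text
1.25 [0.5069 0.1903 0.2055] y -9.2 x [0.16  0.987 0.   ] z [ 0.  0. -1.] [-0.5  0.3 -0.1] 0.07508909591146425
[-50.5  77.2   5.5]
```

Emit:
{"fn": "jog_arm", "kwargs": {"targets": [[80,-25,38,0,0,0,0],[80,-50,77,0,0,0,0],[80,-50,77,0,0,0,0],[80,-50,77,40,0,0,0],[80,-50,77,80,0,0,0],[80,-50,77,110,0,0,0],[80,-50,77,125,0,0,0],[80,-50,77,125,0,0,0],[80,-50,77,125,0,0,0]]}}

```text
time_s: 2.0
tool_pos: [0.5731, 0.131, 0.0796]
tcp_rot: [-2.385, -2.042, 0.003]
force: [-0.5, 0.9, 0.7]
finger_gap: 0.0752
gripper_force: 0.0
```

```bash
python3 s.py "[.575,.128,.08]"; python3 - <<'E'
from h import *
s=cam('scene'); cv2.imwrite('pics/s1.png',cv2.resize(s['image'][130:270,240:430],None,fx=4,fy=4))
E
```

```text
2.0 [0.5731 0.131  0.0796] y -8.9 x [ 0.154  0.988 -0.   ] z [-0.002 -0.    -1.   ] [-0.5  0.9  0.7] 0.07523542532168644
[-2.7  2.3 -0.4]
```

View pics/s1.png

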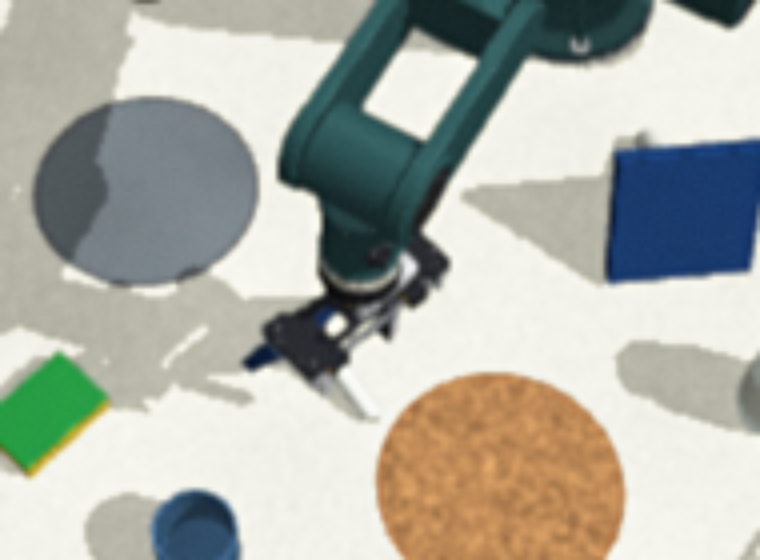

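The gripper straddles the candle (tip at crop (375,415)), and the plate is behind it at (260,355). Pushing now.

Emit:
{"fn": "jog_arm", "kwargs": {"targets": [[80,-10,2,0,0,0,0],[80,-18,2,0,0,0,0],[80,-24,2,0,0,0,0],[80,-29,2,0,0,0,0],[80,-34,2,0,0,0,0],[80,-39,2,0,0,0,0],[80,-44,2,0,0,0,0],[80,-49,2,0,0,0,0],[80,-54,2,0,0,0,0],[80,-59,2,0,0,0,0],[80,-64,2,0,0,0,0],[80,-69,2,0,0,0,0]]}}

```text
time_s: 3.05
tool_pos: [0.565, 0.0616, 0.0802]
tcp_rot: [-2.387, -2.042, 0.001]
force: [0.2, 0.3, -0.1]
finger_gap: 0.0752
gripper_force: 0.0
```

```bash
python3 s.py; python3 - <<'E'
from h import *
s=cam('scene'); cv2.imwrite('pics/s2.png',cv2.resize(s['image'][130:270,240:430],None,fx=4,fy=4))
E
```

```text
3.05 [0.565  0.0616 0.0802] y -8.9 x [ 0.155  0.988 -0.   ] z [-0.001 -0.    -1.   ] [ 0.2  0.3 -0.1] 0.07520805094693231
```

View pics/s2.png

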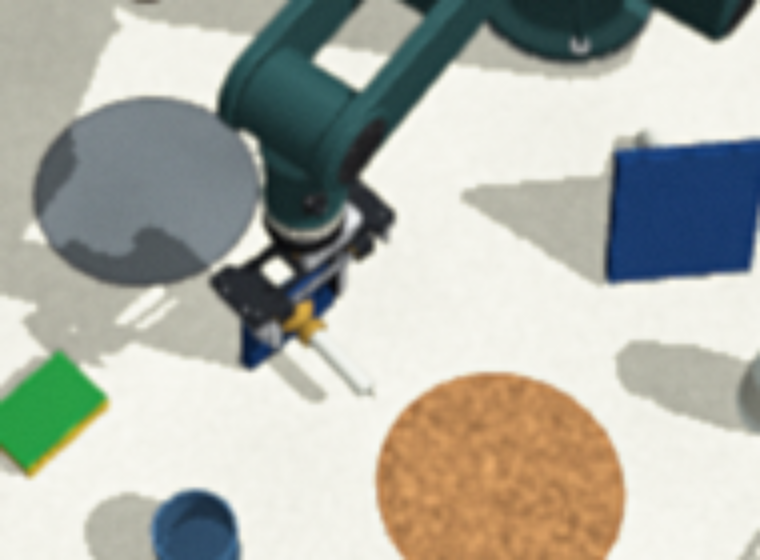

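The plate is now roughly upright with the candle level, at crop (290,320). I'll keep pushing past the balance point.

Emit:
{"fn": "jog_arm", "kwargs": {"targets": [[80,-5,0,0,0,0,0],[80,-10,0,0,0,0,0],[80,-15,0,0,0,0,0],[80,-20,0,0,0,0,0],[80,-25,0,0,0,0,0],[80,-29,0,0,0,0,0],[80,-33,0,0,0,0,0],[80,-37,0,0,0,0,0],[80,-41,0,0,0,0,0],[80,-44,0,0,0,0,0],[80,-44,0,0,0,0,0],[80,-44,0,0,0,0,0]]}}

```text
time_s: 4.1
tool_pos: [0.5586, 0.0187, 0.0805]
tcp_rot: [-2.387, -2.042, -0.0]
force: [0.5, -0.3, -0.0]
finger_gap: 0.0753
gripper_force: 0.0
```

```bash
python3 s.py; python3 - <<'E'
from h import *
s=cam('scene'); cv2.imwrite('pics/s3.png',cv2.resize(s['image'][130:270,240:430],None,fx=4,fy=4))
E
```

```text
4.1 [0.5586 0.0187 0.0805] y -8.9 x [0.155 0.988 0.   ] z [ 0.  0. -1.] [ 0.5 -0.3 -0. ] 0.07527095643493728
```

View pics/s3.png

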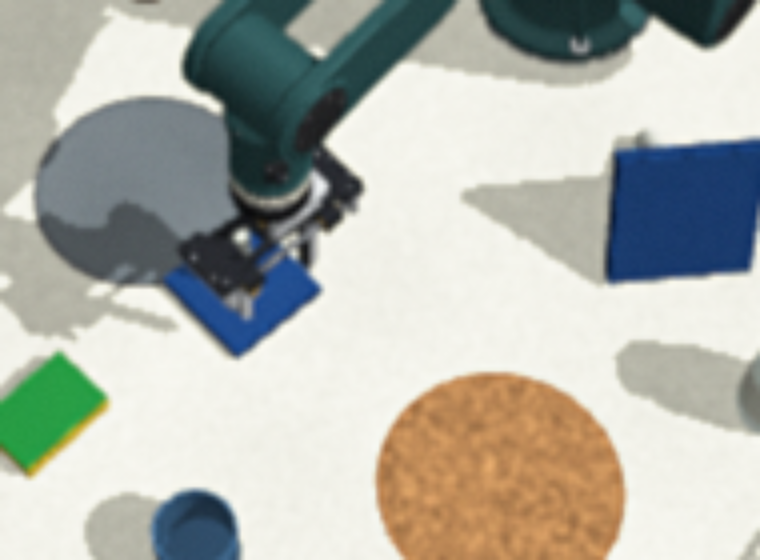

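It has fallen flat on its base, at crop (245,290). Now up and over to the far side.

Emit:
{"fn": "jog_arm", "kwargs": {"targets": [[80,0,0,-40,0,0,0],[80,0,0,-80,0,0,0],[80,0,0,-105,0,0,0],[80,-40,0,-105,0,0,0],[80,-80,0,-105,0,0,0],[80,-120,0,-105,0,0,0],[80,-160,0,-105,0,0,0],[80,-200,0,-105,0,0,0],[80,-220,0,-105,0,0,0],[80,-220,0,-105,0,0,0]]}}

```text
time_s: 4.98
tool_pos: [0.5237, -0.2026, 0.1851]
tcp_rot: [2.392, 2.036, -0.002]
force: [1.0, 0.3, -0.2]
finger_gap: 0.0755
gripper_force: 0.0
```

```bash
cat > b.py <<'E'
from h import *
for n in('top','scene'):
    c=cam(n); P=depthpts(c)
    h=cv2.cvtColor(c['image'],cv2.COLOR_BGR2HSV); m=cv2.inRange(h,(100,120,40),(125,255,255))
    ok=(m>0)&(P[...,0]>.42)&(P[...,0]<.7)&(P[...,1]>-.25)&(P[...,1]<.42)&(abs(P[...,2]-.018)<.012)
    ok=cv2.morphologyEx(ok.astype(np.uint8),cv2.MORPH_CLOSE,np.ones((3,3))); k,l,st,ce=cv2.connectedComponentsWithStats(ok)
    i=1+np.argmax(st[1:,4]); cn=max(cv2.findContours((l==i).astype(np.uint8),0,1)[0],key=len).reshape(-1,2)
    w=onplane(c,cn,.018)[:,:2]; b=cv2.minAreaRect((w*1000).astype(np.float32)); print(n,st[i,4],[np.round(x,1) for x in b])
    cv2.imwrite(f'pics/{n}_b.png',c['image'])
    q=P[(P[...,2]>.06)&(P[...,2]<.14)&(np.hypot(P[...,0]-b[0][0]/1e3,P[...,1]-b[0][1]/1e3)<.04)]
    if len(q): print('candle',len(q),np.median(q,0).round(3))
E
python3 b.py; python3 s.py
```

```text
top 968 [array([550.5, -35.2]), array([119.2, 119.6]), np.float64(81.0)]
candle 50 [ 0.548 -0.035  0.123]
scene 535 [array([551.4, -32.3]), array([120.5, 117.1]), np.float64(80.8)]
candle 64 [ 0.555 -0.028  0.106]
5.0833 [ 0.5245 -0.1987  0.1853] y -9.0 x [0.156 0.988 0.001] z [-0.     0.001 -1.   ] [-0.2  0.3  0.6] 0.07540230135994745
```

View pics/scene_b.png

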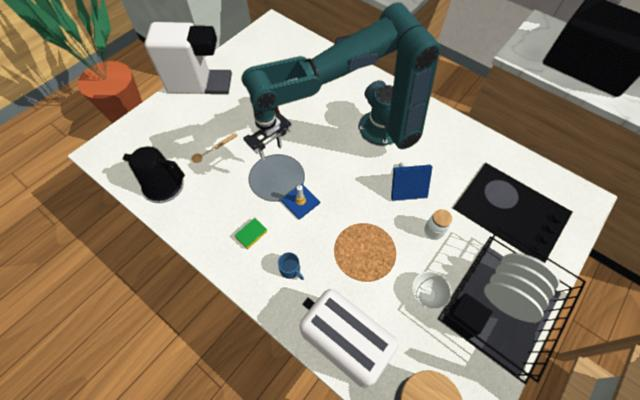

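Candlestick upright: scene (300,200), base centre (0.551, -0.034), turned -9°. Everything else is where it was. Now I'll lower behind the base.

Emit:
{"fn": "jog_arm", "kwargs": {"targets": [[80,35,0,0,0,0,0],[80,60,0,30,0,0,0],[80,65,0,70,0,0,0],[80,65,0,110,0,0,0],[80,65,0,145,0,0,0],[80,65,0,165,0,0,0],[80,65,0,176,0,0,0],[80,65,0,176,0,0,0]]}}

```text
time_s: 5.75
tool_pos: [0.5327, -0.1319, 0.0065]
tcp_rot: [-2.38, -2.042, 0.004]
force: [-0.5, 0.3, 0.5]
finger_gap: 0.0748
gripper_force: 0.0
```

```bash
python3 s.py; python3 b.py
```

```text
5.75 [ 0.5327 -0.1319  0.0065] y -8.8 x [0.152 0.988 0.002] z [-0.006  0.003 -1.   ] [-0.5  0.3  0.5] 0.07480819729802339
top 880 [array([550.6, -33.5]), array([115.1, 119.3]), np.float64(81.3)]
candle 50 [ 0.546 -0.035  0.121]
scene 534 [array([551.4, -32.3]), array([120.5, 117.1]), np.float64(80.8)]
candle 64 [ 0.554 -0.028  0.107]
```

Emit:
{"fn": "jog_arm", "kwargs": {"targets": [[80,18,0,0,0,0,0],[80,28,0,0,0,0,0],[80,36,0,0,0,0,-0.01],[80,45,0,0,0,0,-0.03],[80,54,0,0,0,0,-0.05],[80,63,-1,0,0,0,-0.06],[80,72,-1,0,0,0,-0.08],[80,81,-2,0,0,0,-0.09],[80,90,-2,0,0,0,-0.1],[80,99,-2,0,0,0,-0.12],[80,108,-3,0,0,0,-0.13],[80,117,-4,0,0,0,-0.13]]}}

```text
time_s: 6.85
tool_pos: [0.5509, -0.0203, 0.0123]
tcp_rot: [2.242, 2.189, -0.0]
force: [-0.1, -6.6, 4.4]
finger_gap: 0.0754
gripper_force: 3.2
```

```bash
python3 s.py; python3 b.py
```

```text
6.85 [ 0.5509 -0.0203  0.0123] y -1.4 x [ 0.024  1.    -0.005] z [ 0.005 -0.006 -1.   ] [-0.1 -6.6  4.4] 0.07540602187861628
top 492 [array([552. ,  74.9]), array([ 64.3, 119.1]), np.float64(88.4)]
candle 41 [0.549 0.049 0.122]
scene 564 [array([552.9,  53.9]), array([118.7, 117.9]), np.float64(88.7)]
candle 58 [0.557 0.057 0.111]
```

Emit:
{"fn": "jog_arm", "kwargs": {"targets": [[80,10,0,1,0,0,0],[80,20,0,2,0,0,0],[80,31,0,3,0,0,0],[80,42,0,3,0,0,0],[80,53,0,3,0,0,0],[80,64,0,3,0,0,0],[80,75,0,3,0,0,0],[80,86,0,3,0,0,0],[80,97,0,3,0,0,0],[80,108,0,3,0,0,0],[80,119,0,3,0,0,0],[80,130,0,3,0,0,0]]}}

```text
time_s: 7.95
tool_pos: [0.5542, 0.109, 0.0093]
tcp_rot: [2.244, 2.188, -0.001]
force: [-0.7, -8.6, 8.4]
finger_gap: 0.0746
gripper_force: 4.6
```

```bash
python3 s.py; python3 b.py
```

```text
7.95 [0.5542 0.109  0.0093] y -1.4 x [ 0.025  1.    -0.006] z [ 0.005 -0.006 -1.   ] [-0.7 -8.6  8.4] 0.07459383536356061
top 393 [array([555.8, 213.8]), array([119.1,  46.2]), np.float64(0.7)]
candle 2 [0.551 0.186 0.122]
scene 619 [array([557. , 183.2]), array([120.5, 119.9]), np.float64(89.4)]
candle 60 [0.56  0.187 0.107]
```

Emit:
{"fn": "jog_arm", "kwargs": {"targets": [[80,11,0,-1,0,0,0],[80,22,0,-2,0,0,0],[80,33,0,-2,0,0,0],[80,44,0,-2,0,0,0],[80,55,0,-2,0,0,0],[80,66,0,-2,0,0,0],[80,77,0,-2,0,0,0],[80,88,0,-2,0,0,0],[80,99,0,-2,0,0,0],[80,109,0,-2,0,0,0],[80,117,0,-2,0,0,0],[80,122,0,-2,0,0,0]]}}

```text
time_s: 9.05
tool_pos: [0.5546, 0.2339, 0.0084]
tcp_rot: [2.248, 2.194, -0.003]
force: [0.6, -5.7, 2.3]
finger_gap: 0.0749
gripper_force: 3.1
```

```bash
python3 s.py; python3 b.py
```

```text
9.05 [0.5546 0.2339 0.0084] y -1.4 x [ 0.024  1.    -0.002] z [-0.001 -0.002 -1.   ] [ 0.6 -5.7  2.3] 0.07491397726527185
top 199 [array([555.4, 344. ]), array([112.3,  35.6]), np.float64(1.4)]
scene 672 [array([557.7, 305.7]), array([118.4, 119.7]), np.float64(88.5)]
candle 64 [0.562 0.308 0.112]
```

Base centre is (0.558, 0.306), against the mat's (0.559, 0.306). I'll back off along the same line, then rise clear.

Emit:
{"fn": "jog_arm", "kwargs": {"targets": [[80,-8,0,0,0,0,0],[80,-25,0,0,0,0,0],[80,-60,0,0,0,0,0],[80,-100,0,0,0,0,0],[80,-120,0,-35,0,0,0],[80,-140,0,-75,0,0,0],[80,-160,0,-115,0,0,0],[80,-180,0,-150,0,0,0],[80,-200,0,-180,0,0,0],[80,-200,0,-180,0,0,0],[80,-200,0,-180,0,0,0],[80,-200,0,-180,0,0,0]]}}

```text
time_s: 10.15
tool_pos: [0.5495, 0.0342, 0.1874]
tcp_rot: [-2.248, -2.192, -0.0]
force: [-0.5, -0.9, -0.6]
finger_gap: 0.0752
gripper_force: 0.0
```

```bash
python3 s.py; python3 b.py
```

```text
10.15 [0.5495 0.0342 0.1874] y -1.4 x [0.025 1.    0.002] z [-0.001  0.002 -1.   ] [-0.5 -0.9 -0.6] 0.07517446945293686
top 957 [array([556.1, 303.6]), array([119.2, 119.7]), np.float64(88.5)]
candle 59 [0.554 0.301 0.121]
scene 682 [array([557.7, 306.2]), array([117.4, 119.7]), np.float64(88.5)]
candle 64 [0.562 0.308 0.112]
```

View pics/scene_b.png

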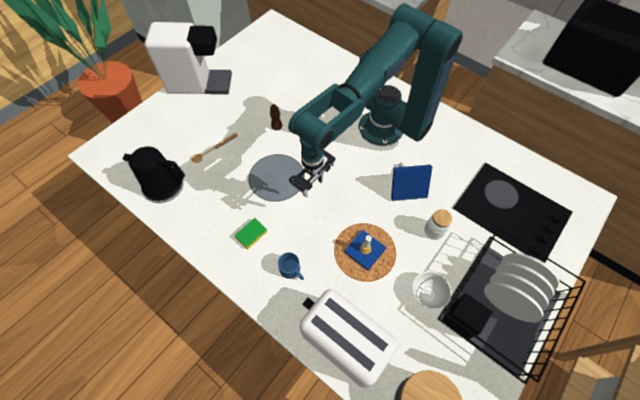

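The candlestick stands upright in the middle of the cork mat at (367,250). The other things are undisturbed and the robot is clear, so I'm handing it in.

```bash
python3 -c "from bench import r; print(r.sign_off())"
```

```text
the job is handed in; nothing more can be done
None
```

The smaller candlestick was stood up and slid by its base to within about 4 mm of the cork mat's centre, with nothing else seen to move, and the job was handed in at about 10 s of robot time.

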